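Offer up the tea-box lid so the hinge knuckles line up for the pin

ROBOT

A 6-joint arm with a two-finger parallel gripper is mounted at the origin on a cart in front of the work surface, level with it; the furniture and walls round the work are solid. World frame = base frame: x ahead of the robot, y to its left, z up, the work surface at z = 0. Lengths are in m, angles in rad, forces in N, time in s.
With the tool pointing down it reaches from about 0.25 to 0.775 m from the base axis. Payload 4 kg.
Tool frame: the origin (TCP) lies on the centre line of the jaws, within the pads' length; the fingertips stand 8 mm ahead of it and the grasp point (between the pads) lies 11 mm behind it; z points along the fingers, y is the line along which they close (so a half turn about z gives the same grasp; the last joint's range is limited). The gripper opens to 94 mm and grips with 3 to 60 N. Pads are 16 mm wide; open, the fingers measure 119 mm over their backs; the gripper's body (75 mm by 177 mm) begins 78 mm behind the grasp point.
Start: joints at [-1.203, 0.087, 1.371, -0, 1.684, -0.103], TCP at [0.249, -0.49, 0.214] pointing down, gripper open.
Joint ranges: [-3.1, 3.1], [-0.76, 2.03], [0.27, 2.55], [-1.08, 4.22], [0.17, 2.65], [-2.57, 2.57]. Speed limits (rad/s): [2.79, 2.79, 3.14, 3.14, 3.14, 3.14].

INTERFACE

Orientations are given as [roll, pitch, yaw] about the fixed x, y, z axes, in that order (R = Rz(yaw) Ry(pitch) Rx(roll)).
In Python, from bench import get_state, grab_frame, get_calibration, job_done gives the robot as it stands.
- The arm moves only by the shell command python3 -m creep 'ROWS' [FORCE]. ROWS is text: rows parted by semicolons, each of 5 numbers parted by spaces: the shift along the tool's x, y, z each as a share of 20 mm, from -1 to 1, then the turn about the tool's z as a share of 6 degrees, from -1 to 1, then the opening, from 0 (shut) to 1 (fully open). In form: tx ty tz turn grip; .... A call has 1 to 5 rows; each row shifts and turns the commanded pose from where the row before left it, along the tool's axes as they then stand; what a row does not reach is not made up. A row lasts 1/10 s, in which the tool goes at most 50 mm and 8.59 degrees, less where a joint would pass 70% of its speed; a pose out of reach is approached as far as the arm can. A call with a number of a shift or a turn outside -1 to 1 is refused whole. A call with a gripper value outside its range is refused whole. The fingers move at their own pace and stop on an object; FORCE is the grip in N (left out, the last holds). Time passes only in rows, so rows that do not move let the fingers close. It gives the time, the measured TCP pose, the force, the opening and the grip force at its end, in the units of the state.
- get_state(): the state, without advancing time (a new reading comes with each control period).
- grab_frame(name): name is "scene" or "top" or "wrist"; returns the picture (384x512x3 uint8, red, green, blue); there is no depth.
- get_calibration(name): a dict with "K" (3x3 intrinsics, pixels), "k1" (the pictures are not rectified: a ray, as slopes to the right and down, at radius r is drawn at 1 + k1 r^2 times it, then the intrinsics apply), "extrinsics" (4x4, takes a point from camera to world coordinates). Camera axes: x right, y down, z forward; pixel columns grow to the right and rows downward; lengths in m; the calibration is good to about 2 mm. A picture is of the moment at which its call begins: read the wrist's pose just before it. get_calibration takes no time and is no camera call; for the wrist camera it gives the pose at the moment of the call.
- job_done(): hands the job in; it is judged then, once.
The state is a dict: "t": time; "q": joint angles; "qvel": joint speeds; "effort": joint torques, N m; "tcp_pos": TCP position; "orientation": TCP orientation; "contact_force": force on the tool from outside, world axes, zero at the start; "moment": the same for the moment, N m; "finger_gap": finger opening in m; "finger_force": force on a finger pad.
Only numpy, scipy, OpenCV 4.12 (cv2) and the standard library are available. Lean on these libraries where they do the work, as an engineer would, in place of code of your own. Each camera call takes 0.05 s, during which the arm holds its last target. There are 200 camera calls.

TASK

Pick up the loose wooden lid by its bar handle and offer it up, about level, over the open tea box: its single brass hinge knuckle goes between the two brass knuckles at the back of the box, with all three holes in one line so that I can push the hinge pin through. Finish while still holding it there, steady in the gripper and touching no part of the box; do not put it down or let go. Leave the diamond-patterned mug, pepper mill, spice jar and hinge pin where they are.

Things in the scene. Friction and masses are not known exactly. Their poses are not given: they have to be found in the camera images.
- tea_box: Open light-wood tea box, 130 (x) x 170 (y) x 60 mm high, fixed to the worktop. Origin: centre of its underside; x points to its back, the hinge side, y along the hinge, z up. Behind the back wall stand two brass knuckles (see box_bore) on straps 22 mm wide at box x 65 to 70 mm, up to 80 mm above the worktop.
- box_bore (a point): On the axis (along y) of the holes in the box's two knuckles, midway between them: (79, 0, 80) mm in the box's frame, 20 mm above the rim. Axes as the box. Each knuckle is a tube 22 mm long, 22 mm outside, with a 12 mm hole; the gap between the two is 34 mm; their tops are 91 mm above the worktop.
- lid: Loose light-wood lid, plate 120 (x) x 160 (y) x 10 mm, about 0.25 kg, lying flat, top up. Origin: centre of the plate's underside; x points to its hinge side, y along the hinge, z up. A brass tab 26 mm wide runs from the middle of the back edge to its one knuckle. With the holes in line and the lid level, its underside is 8 mm above the box's rim.
- lid_bore (a point): Middle of the hole in the lid's knuckle, on its axis (along y): (80, 0, 12) mm in the lid's frame, 20 mm behind the plate's back edge. Axes as the lid. The knuckle is a tube 26 mm long, 22 mm outside, with a 12 mm hole; it has 4 mm free at each end when midway in the box's gap.
- lid_handle (a point): Grip point in the lid's dark wooden bar handle, at (0, 0, 34) mm in the lid's frame. The bar is 14 mm thick (x), 70 mm long (y) and stands on the middle of the plate, from 10 to 45 mm above the lid's underside; grip it across x.
- hinge_pin: Loose steel hinge pin, 7 mm thick, 100 mm long with one end bent over by 22 mm, lying flat; origin under the middle of the straight part, x along it. Bystander.
- mug: Cream mug with a band of dark and green diamonds, 86 x 120 x 101 mm, standing; origin at the centre of its underside. Bystander.
- pepper_mill: Wooden pepper mill, 58 mm wide, 170 mm tall, standing; origin at the centre of its underside. Bystander.
- spice_jar: Spice jar with a brownish-yellow cap, 42 mm wide, 106 mm tall, standing; origin at the centre of its underside. Bystander.

How it is judged:
By the outcome, as a careful person would: the job done as asked, in the order asked, and still so for the second after the job is handed in, while the arm keeps its last pose, push and grip.
It also fails if it takes over 48 s, if anything falls off the work surface, if the arm or the gripper's body presses on something with over 40 N, if the wrist force passes 120 N, or if a joint passes its speed limit or range.

## Working session

There is one attempt and no reset: what is moved stays moved. The work goes in short steps, Python scripts to look and compute and a shell command to move; the robot and the scene stay as the last step left them, time stands still between calls to the robot, and variables do not carry over. Pictures are saved under pics/ and viewed, at most 10 in all, crops included, and the job is handed in when it is done.

```bash
mkdir -p pics; ls; python3 - <<'E'
from bench import *
import cv2,numpy as np
s=get_state();print({k:np.round(v,3).tolist() for k,v in s.items()})
for n in("scene","top","wrist"):
    c=get_calibration(n);print(n,np.round(c["K"],1).tolist(),c["k1"],np.round(c["extrinsics"],4).tolist())
    cv2.imwrite(f"pics/{n}0.png",grab_frame(n)[:,:,::-1])
a=[cv2.imread(f"pics/{n}0.png") for n in("scene","top")]
E
```

```text
pics
{'t': 0.0, 'q': [-1.203, 0.088, 1.372, 0.0, 1.684, -0.103], 'qvel': [0.0, -0.0, -0.001, 0.0, -0.001, 0.001], 'effort': [-0.002, -34.018, -30.243, 0.072, 0.033, -0.0], 'tcp_pos': [0.249, -0.49, 0.212], 'orientation': [-3.139, -0.0, 0.471], 'contact_force': [0.696, -0.651, 0.291], 'moment': [-0.021, 0.013, 0.023], 'finger_force': 0.0, 'finger_gap': 0.094}
scene [[483.5, 0.0, 255.5], [0.0, 483.5, 190.5], [0.0, 0.0, 1.0]] 0.045663191245455585 [[0.9738, -0.1828, 0.1355, 0.3477], [-0.2271, -0.8165, 0.5308, -0.8085], [0.0136, -0.5476, -0.8366, 1.3627], [0.0, 0.0, 0.0, 1.0]]
top [[413.8, 0.0, 260.8], [0.0, 413.8, 193.4], [0.0, 0.0, 1.0]] -0.10166213122063772 [[-0.0232, -0.9814, 0.1906, 0.2556], [-0.9994, 0.0277, 0.0214, 0.0028], [-0.0263, -0.19, -0.9814, 1.4843], [0.0, 0.0, 0.0, 1.0]]
wrist [[313.3, 0.0, 250.7], [0.0, 313.3, 186.8], [0.0, 0.0, 1.0]] -0.04862826210849188 [[0.455, -0.8667, -0.2043, 0.3075], [-0.8905, -0.4434, -0.1023, -0.4613], [-0.0019, 0.2285, -0.9736, 0.385], [0.0, 0.0, 0.0, 1.0]]
```

View pics/top0.png

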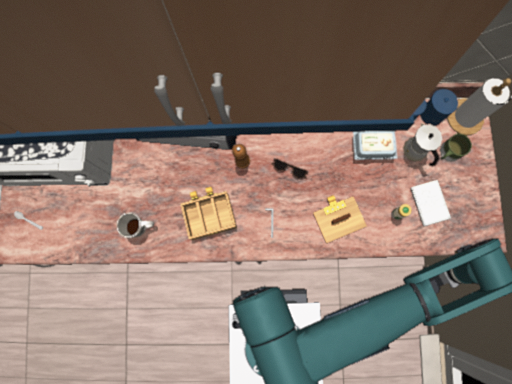

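View pics/scene0.png

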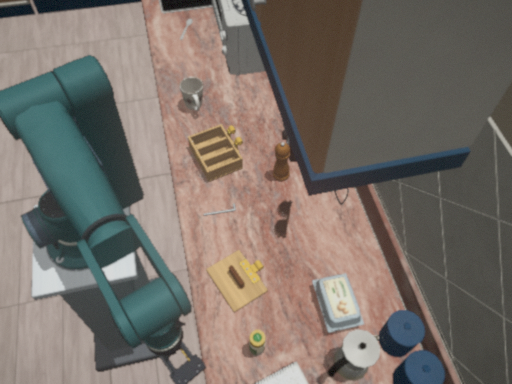

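The top view shows the lid at about (340,219) with its handle at (341,218) and its knuckle at (334,203). The box is at (209,215) with knuckles at (194,196) and (209,191), and the mug, mill, pin and jar all stand clear. Next I'll measure these by colour.

```bash
cat > h.py <<'E'
from bench import *
import cv2,numpy as np
def ray(c,px):
    K=c["K"];px=np.atleast_2d(np.float64(px))
    d=(px-[K[0][2],K[1][2]])/[K[0][0],K[1][1]]; u=d.copy()
    for _ in range(20): u=d/(1+c["k1"]*(u**2).sum(1,keepdims=True))
    E=np.array(c["extrinsics"]);v=np.c_[u,np.ones(len(u))]@E[:3,:3].T
    return E[:3,3],v
def onz(c,px,z):
    o,v=ray(c,px);return o+v*((z-o[2])/v[:,2:])
def proj(c,P):
    E=np.array(c["extrinsics"]);p=(np.atleast_2d(P)-E[:3,3])@E[:3,:3];u=p[:,:2]/p[:,2:]
    u=u*(1+c["k1"]*(u**2).sum(1,keepdims=True));K=c["K"];return u*[K[0][0],K[1][1]]+[K[0][2],K[1][2]]
def tri(c1,p1,c2,p2):
    A=np.zeros((3,3));b=np.zeros(3)
    for c,p in((c1,p1),(c2,p2)):
        o,v=ray(c,p);v=v[0]/np.linalg.norm(v[0]);M=np.eye(3)-np.outer(v,v);A+=M;b+=M@o
    return np.linalg.solve(A,b)
def blobs(m,amin=8):
    n,_,st,ce=cv2.connectedComponentsWithStats(m.astype(np.uint8)); 
    return [(ce[i].round(1).tolist(),st[i].tolist()) for i in range(1,n) if st[i][4]>=amin]
def yellow(im): 
    h=cv2.cvtColor(im,cv2.COLOR_RGB2HSV);return (h[...,0]>=19)&(h[...,0]<=32)&(h[...,1]>165)&(h[...,2]>120)
E
python3 - <<'E'
from h import *
ims=[]
for n,(x,y,w,h) in(("top",(170,170,210,80)),("scene",(170,110,120,210))):
    im=cv2.imread(f"pics/{n}0.png")[:,:,::-1];print(n)
    hs=cv2.cvtColor(np.ascontiguousarray(im),cv2.COLOR_RGB2HSV)
    for p in ([(194,196),(209,191),(334,203),(330,225),(341,218)] if n=="top" else [(231,130),(237,140),(257,267),(225,290),(237,277)]): print(p,hs[p[1],p[0]])
    for b in blobs(yellow(np.ascontiguousarray(im))):print(b)
    k=min(800//w,600//h);ims.append(cv2.resize(np.ascontiguousarray(im[y:y+h,x:x+w,::-1]),None,fx=k if n=="top" else 2.8,fy=k if n=="top" else 2.8,interpolation=cv2.INTER_CUBIC))
cv2.imwrite("pics/a.png",ims[0]) 
E
```

```text
top
(194, 196) [ 19 160 182]
(209, 191) [ 19 162 224]
(334, 203) [ 26 137 250]
(330, 225) [ 19 107 243]
(341, 218) [ 10 155  99]
scene
(231, 130) [ 21 146 183]
(237, 140) [ 21 144 189]
(257, 267) [ 21 143 176]
(225, 290) [ 18  95 198]
(237, 277) [ 12 125 122]
```

View pics/a.png

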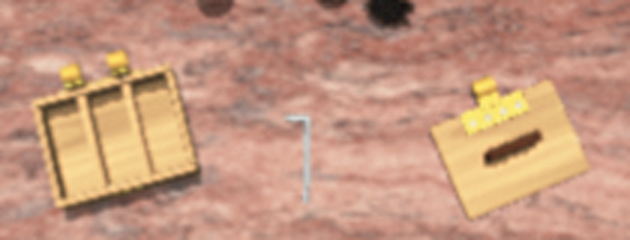

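The crop (3x, offset 170,170) shows lid corners at about (430,130),(551,81),(590,170),(471,219), box rim corners at (33,101),(174,67),(200,172),(64,208), and box knuckles at (70,72) and (118,60).

```bash
python3 - <<'E'
from h import *
c=get_calibration("top")
f=lambda p,z:onz(c,np.array(p)/3+170-1/3,z)
L=f([(430,130),(551,81),(590,170),(471,219)],.01);B=f([(33,101),(174,67),(200,172),(64,208)],.06)
for n,P in(("lid",L),("box",B)):
    # corners: backleft, backright, frontright, frontleft ; +y left
    x=(P[0]+P[1]-P[2]-P[3])/2;y=(P[0]+P[3]-P[1]-P[2])/2
    print(n,P.mean(0).round(4),"size",np.linalg.norm(x).round(3),np.linalg.norm(y).round(3),"yaw",np.degrees([np.arctan2(x[1],x[0]),np.arctan2(-y[0],y[1])]).round(1))
print("handle",f([(485,158),(541,136)],.045).round(4), f([(485,81*0+158),(541,136)],.045).mean(0).round(4))
print("boxk",f([(70,72),(118,60)],.088).round(4))
m=f([(215,5)],.0);print("mill approx",m.round(3)); print("pin",f([(300,118),(306,200)],0).round(3))
print("mug",onz(c,[(130,227)],.1).round(3),"jar",onz(c,[(402,212)],.1).round(3))
E
```

```text
lid [ 0.4384 -0.2463  0.01  ] size 0.116 0.157 yaw [21.1 20.4]
box [0.4598 0.217  0.06  ] size 0.13 0.166 yaw [14.9 12.8]
handle [[ 0.4252 -0.2098  0.045 ]
 [ 0.4491 -0.2767  0.045 ]] [ 0.4371 -0.2433  0.045 ]
boxk [[0.5324 0.268  0.088 ]
 [0.5449 0.2122 0.088 ]]
mill approx [[0.629 0.105 0.   ]]
pin [[ 0.485  0.004  0.   ]
 [ 0.386 -0.     0.   ]]
mug [[0.42  0.483 0.1  ]] jar [[ 0.447 -0.444  0.1  ]]
```

```bash
python3 -m creep '0.93 -0.44 0 0 1;0.93 -0.44 0 0 1;0.93 -0.44 0 0 1;0.93 -0.44 0 0 1;0.93 -0.44 0 0 1' && python3 -m creep '0.93 -0.44 0 0 1;0.93 -0.44 0 0 1;0.93 -0.44 0 0 1;0.93 -0.44 0 0 1;0.93 -0.44 0 0 1' && python3 -m creep '0.93 -0.44 0 0 1;0.93 -0.44 0 0 1;0.93 -0.44 0 0 1;0.93 -0.44 0 0 1;0.93 -0.44 0 0 1' && python3 -m creep '0 0 0 -1 1;0 0 0 -1 1;0 0 0 -1 1;0 0 0 -1 1;0 0 0 -1 1' && python3 -m creep '0 0 0 -1 1;0 0 0 -1 1;0 0 0 -1 1;0 0 0 -1 1;0 0 0 -1 1' && python3 -m creep '0 0 0 -1 1;0 0 0 -1 1;0 0 0 -1 1;0 0 0 -0.9 1;0 0 0 0 1'
python3 - <<'E'
from h import *
import json
c=get_calibration("wrist");im=grab_frame("wrist");cv2.imwrite("pics/w1.png",im[:,:,::-1])
json.dump({k:np.array(v).tolist() for k,v in c.items()},open("w1.json","w"))
t=grab_frame("top");cv2.imwrite("pics/t1.png",t[:,:,::-1])
E
```

```text
t: 0.65
tcp_pos: [0.3127, -0.4079, 0.2131]
orientation: [-3.141, 0.0, 0.471]
contact_force: [0.1, -0.1, 1.2]
finger_gap: 0.0942
finger_force: 0.0
t: 1.15
tcp_pos: [0.3756, -0.3265, 0.2131]
orientation: [-3.141, 0.0, 0.471]
contact_force: [0.4, 0.3, 0.9]
finger_gap: 0.0939
finger_force: 0.0
t: 1.65
tcp_pos: [0.4385, -0.2451, 0.2131]
orientation: [-3.141, 0.0, 0.471]
contact_force: [1.0, -0.0, 0.1]
finger_gap: 0.0939
finger_force: 0.0
t: 2.15
tcp_pos: [0.4381, -0.2458, 0.213]
orientation: [-3.141, 0.0, 0.999]
contact_force: [-0.0, -0.4, -0.3]
finger_gap: 0.094
finger_force: 0.0
t: 2.65
tcp_pos: [0.4381, -0.2458, 0.213]
orientation: [-3.141, -0.0, 1.522]
contact_force: [0.6, 0.3, -0.3]
finger_gap: 0.0938
finger_force: 0.0
t: 3.15
tcp_pos: [0.4381, -0.2459, 0.2131]
orientation: [-3.141, -0.001, 1.926]
contact_force: [0.6, -0.1, -0.0]
finger_gap: 0.094
finger_force: 0.0
```

View pics/w1.png

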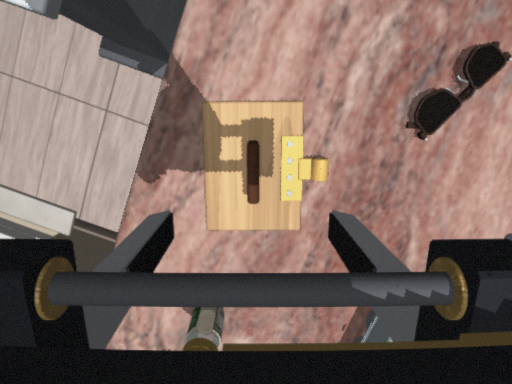

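The wrist view shows the lid nearly square to the gripper, with corners at about (205,101),(303,102),(300,229),(207,229), the handle at (253,172) and the knuckle at (320,169).

```bash
python3 - <<'E'
from h import *
import json
c=json.load(open("w1.json"));im=cv2.cvtColor(cv2.imread("pics/w1.png"),cv2.COLOR_BGR2RGB)
h=cv2.cvtColor(im,cv2.COLOR_RGB2HSV)
y=(h[...,0]>=22)&(h[...,0]<=32)&(h[...,1]>150)&(h[...,2]>110)
y[:,:270]=0;y[:,335:]=0;y[:120]=0;y[215:]=0
print("yellow",blobs(y))
d=(h[...,2]<95);d[:,:243]=0;d[:,264:]=0;d[:130]=0;d[212:]=0;print("handle",blobs(d,30))
# wood vs granite: plate right/left edges via hue by row/col
P=onz(c,[(205,101),(302.5,102),(300.5,229),(207,229)],.01)
# order: front-left, back-left, back-right, front-right
x=(P[1]+P[2]-P[0]-P[3])/2;yy=(P[0]+P[1]-P[2]-P[3])/2
print(P.mean(0).round(4),np.linalg.norm(x),np.linalg.norm(yy),np.degrees([np.arctan2(x[1],x[0]),np.arctan2(-yy[0],yy[1])]))
k=onz(c,[(320,169)],.02);print("knuckle",k.round(4))
ht=onz(c,[(253.5,141),(253,203)],.045);print("handle top ends",ht.round(4),"grip plate", onz(c,[(291.5,136.5),(291.5,200.5)],.012).mean(0).round(4))
print(get_state()["orientation"])
E
```

```text
yellow []
handle [([252.9, 168.4], [247, 140, 13, 63, 707])]
[ 0.4405 -0.2447  0.01  ] 0.11624302025738421 0.1570844089751589 [20.18285908 20.56874833]
knuckle [[ 0.5138 -0.2166  0.02  ]]
handle top ends [[ 0.4274 -0.2115  0.045 ]
 [ 0.4514 -0.2769  0.045 ]] grip plate [ 0.4837 -0.2297  0.012 ]
[-3.14129031e+00 -3.55294470e-04  1.92441489e+00]
```

```bash
python3 -m creep '0.03 0.11 1 0 1;0 0 1 0 1;0 0 1 0 1;0 0 1 0 1;0 0 1 0 1' && python3 -m creep '0 0 1 0 1;0 0 1 0 1;0 0 1 0 1;0 0 0.8 0 1;0 0 0.6 0 1' && python3 -m creep '0 0 0 0 1;0 0 0 0 0;0 0 0 0 0;0 0 0 0 0;0 0 0 0 0' 40 && python3 -m creep '0 0 0 0 0;0 0 0 0 0;0 0 0 0 0;0 0 0 0 0;0 0 0 0 0'
```

```text
t: 3.75
tcp_pos: [0.44, -0.2446, 0.1126]
orientation: [-3.142, 0.0, 1.925]
contact_force: [0.0, -0.3, 0.2]
finger_gap: 0.0938
finger_force: 0.0
t: 4.25
tcp_pos: [0.4395, -0.2443, 0.0241]
orientation: [-3.141, -0.001, 1.925]
contact_force: [-0.2, -0.9, 0.5]
finger_gap: 0.0943
finger_force: 0.0
t: 4.75
tcp_pos: [0.4406, -0.245, 0.0263]
orientation: [3.141, 0.001, 1.926]
contact_force: [0.3, 1.3, -0.5]
finger_gap: 0.0654
finger_force: 0.0
t: 5.25
tcp_pos: [0.4401, -0.2447, 0.0255]
orientation: [-3.142, 0.0, 1.926]
contact_force: [0.4, -0.9, 0.3]
finger_gap: 0.0248
finger_force: 0.0
```

```bash
python3 -m creep '0 0 0 0 0;0 0 0 0 0;0 0 0 0 0;0 0 0 0 0;0 0 0 0 0' && python3 -m creep '0 0 -0.2 0 0;0 0 -0.4 0 0;0 0 -0.6 0 0;0 0 -0.8 0 0;0 0 -1 0 0' && python3 -m creep '0 0 -1 0 0;0 0 -1 0 0;0 0 -1 0 0;0 0 -1 0 0;0 0 -0.5 0 0'
python3 - <<'E'
from h import *
import json
c=get_calibration("wrist");im=grab_frame("wrist");cv2.imwrite("pics/w2.png",im[:,:,::-1])
json.dump({k:np.array(v).tolist() for k,v in c.items()},open("w2.json","w"))
E
```

```text
t: 5.75
tcp_pos: [0.44, -0.2447, 0.0255]
orientation: [-3.141, 0.0, 1.926]
contact_force: [-1.2, -0.3, -0.2]
finger_gap: 0.0137
finger_force: 40.0
t: 6.25
tcp_pos: [0.4397, -0.2444, 0.0862]
orientation: [-3.141, -0.001, 1.926]
contact_force: [-0.1, 0.3, -3.5]
finger_gap: 0.0136
finger_force: 40.0
t: 6.75
tcp_pos: [0.441, -0.2452, 0.1787]
orientation: [3.139, 0.004, 1.926]
contact_force: [0.6, -0.3, -2.9]
finger_gap: 0.0138
finger_force: 40.0
```

View pics/w2.png

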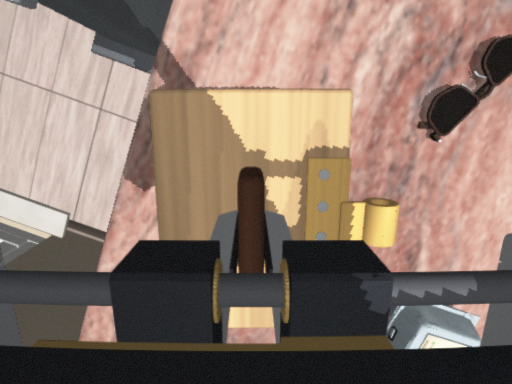

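The lid is held level, with its knuckle at (364–398, 198–246) and its hole end at (381,203). Next I'll carry it to the near-right of the box.

```bash
python3 -m creep '0.3 0.09 0 0 0;0.6 0.18 0 0 0;0.96 0.28 0 0 0;0.96 0.28 0 0 0;0.96 0.28 0 0 0' && python3 -m creep '0.96 0.28 0 0 0;0.96 0.28 0 0 0;0.96 0.28 0 0 0;0.96 0.28 0 0 0;0.96 0.28 0 0 0' && python3 -m creep '0.96 0.28 0 0 0;0.96 0.28 0 0 0;0.96 0.28 0 0 0;0.96 0.28 0 0 0;0.96 0.28 0 0 0' && python3 -m creep '0.96 0.28 0 0 0;0.96 0.28 0 0 0;0.96 0.28 0 0 0;0.96 0.28 0 0 0;0.96 0.28 0 0 0' && python3 -m creep '0.6 0.18 0 0.3 0;0.4 0.12 0 0.5 0;0 0 0 0.3 0;0 0 0 0 0;0 0 0 0 0'
python3 - <<'E'
from h import *
import json
c=get_calibration("wrist");im=grab_frame("wrist");cv2.imwrite("pics/w3.png",im[:,:,::-1])
s=get_state();print(s["tcp_pos"],s["orientation"])
json.dump({k:np.array(v).tolist() for k,v in c.items()},open("w3.json","w"))
E
```

```text
t: 7.3
tcp_pos: [0.4335, -0.1639, 0.1738]
orientation: [-3.14, -0.003, 1.927]
contact_force: [0.0, 0.2, -3.7]
finger_gap: 0.0136
finger_force: 40.0
t: 7.8
tcp_pos: [0.4261, -0.0643, 0.1739]
orientation: [-3.139, -0.002, 1.927]
contact_force: [0.6, -0.9, -3.1]
finger_gap: 0.0134
finger_force: 40.0
t: 8.3
tcp_pos: [0.4186, 0.0351, 0.1739]
orientation: [-3.139, -0.002, 1.927]
contact_force: [-0.1, 0.0, -3.7]
finger_gap: 0.0138
finger_force: 40.0
t: 8.8
tcp_pos: [0.4113, 0.1345, 0.1739]
orientation: [-3.139, -0.001, 1.927]
contact_force: [0.3, -0.2, -2.9]
finger_gap: 0.014
finger_force: 40.0
t: 9.3
tcp_pos: [0.411, 0.1542, 0.1745]
orientation: [-3.14, -0.0, 1.812]
contact_force: [0.2, 0.5, -3.6]
finger_gap: 0.0137
finger_force: 40.0
[0.41120273 0.15410553 0.17469611] [-3.14004641e+00 -4.45082979e-05  1.81204790e+00]
```

View pics/w3.png

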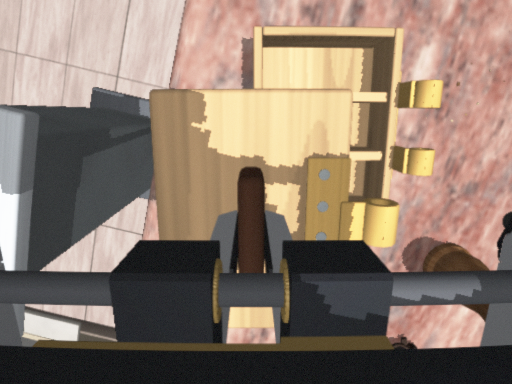

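The wrist view shows both box knuckles at about (427,94) and (420,161), plus the lid knuckle at (381,222). I'll zoom in for precise edges.

```bash
python3 - <<'E'
import cv2
im=cv2.imread("pics/w3.png")[70:260,340:460]
cv2.imwrite("pics/w3z.png",cv2.resize(im[:120],None,fx=5,fy=5,interpolation=cv2.INTER_NEAREST))
cv2.imwrite("pics/w3y.png",cv2.resize(im,None,fx=3,fy=3,interpolation=cv2.INTER_NEAREST))
h=cv2.cvtColor(cv2.imread("pics/w3.png"),cv2.COLOR_BGR2HSV)
for r in(88,94,100,156,161,168,215,225,235):
    print(r,[(x,*map(int,h[r,x])) for x in list(range(394,446,3))] if r in(94,161) else "")
E
```

```text
88 
94 [(394, 21, 83, 247), (397, 16, 100, 146), (400, 19, 130, 100), (403, 19, 131, 99), (406, 20, 128, 100), (409, 18, 135, 115), (412, 26, 105, 253), (415, 19, 137, 121), (418, 20, 135, 162), (421, 20, 133, 197), (424, 20, 129, 230), (427, 23, 118, 247), (430, 24, 113, 251), (433, 22, 126, 242), (436, 24, 113, 252), (439, 23, 122, 246), (442, 11, 91, 194), (445, 6, 71, 166)]
100 
156 
161 [(394, 19, 133, 102), (397, 20, 130, 104), (400, 18, 134, 101), (403, 20, 136, 169), (406, 26, 106, 252), (409, 19, 128, 134), (412, 20, 129, 178), (415, 19, 134, 211), (418, 21, 128, 237), (421, 24, 119, 248), (424, 25, 108, 253), (427, 25, 110, 252), (430, 24, 115, 250), (433, 19, 125, 225), (436, 7, 75, 219), (439, 7, 69, 221), (442, 6, 77, 216), (445, 7, 75, 198)]
168 
215 
225 
235
```

View pics/w3z.png

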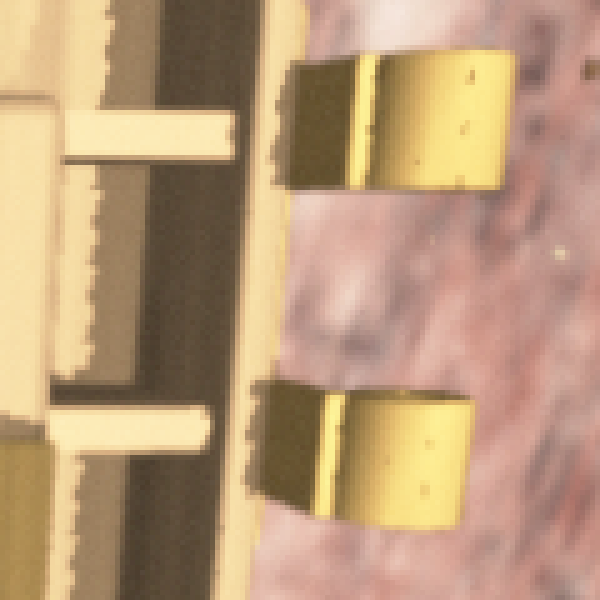

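Zoomed at 5x (offset 340,70): the upper knuckle's right silhouette runs (515,50)–(503,188), and the lower one's runs (474,398)–(462,528). These are tangent lines of the tubes, so I'll solve for the axes from them.

```bash
cat > m.py <<'E'
from h import *
def redge(im,r,x0,x1):
    h=cv2.cvtColor(im,cv2.COLOR_RGB2HSV)[r,x0:x1].astype(int)
    ok=(h[:,0]>=17)&(h[:,0]<=32)&(h[:,1]>100);i=np.where(ok)[0]
    return x0+i.max()+.5
def line(im,rows,x0,x1):
    e=np.array([redge(im,r,x0,x1) for r in rows]);p=np.polyfit(rows,e,1)
    g=abs(np.polyval(p,rows)-e)<1.2;return np.polyfit(np.array(rows)[g],e[g],1)
def axis(c,p,ra,rb,zax):
    "tangent line pixels at rows ra,rb -> axis points at height zax"
    px=[(np.polyval(p,r),r) for r in(ra,rb)];E=np.array(c["extrinsics"])[:3,3];z=zax
    for _ in range(6):
        P=onz(c,px,z);u=P[0]-P[1];u/=np.linalg.norm(u)   # +y along axis
        n=np.array([u[1],-u[0],0])                        # +x
        th=np.arctan2((P.mean(0)-E)@n,E[2]-z);z=zax+.011*np.sin(th)
    A=P-n*.011*np.cos(th);A[:,2]=zax;return A
E
cat > meas.py <<'E'
from m import *
import json,sys
c=json.load(open("w3.json"));im=cv2.cvtColor(cv2.imread("pics/w3.png"),cv2.COLOR_BGR2RGB)
pu=line(im,range(83,105),425,455);pl=line(im,range(152,174),415,450);pk=line(im,range(210,242),380,415)
print(pu,pl,pk)
U=axis(c,pu,80,107.6,.08);Lw=axis(c,pl,149.6,175.6,.08)
print("upper ends",U.round(4),"lower",Lw.round(4))
d=U.mean(0)-Lw.mean(0);mid=(U.mean(0)+Lw.mean(0))/2;print("bore",mid.round(4),"dist",np.linalg.norm(d),"yaw",np.degrees(np.arctan2(-d[0],d[1])))
zt=.1747;K=axis(c,pk,201,246,zt-.0255+.012);k=K[0]-K[1]
print("lidk",K.round(4),"len",np.linalg.norm(k),"yaw",np.degrees(np.arctan2(-k[0],k[1])))
C=onz(c,[(151,89),(352,90)],zt-.0155);k=C[0]-C[1];print("lid corners",C.round(4),np.linalg.norm(k),np.degrees(np.arctan2(-k[1],-k[0])))
y=np.radians(90-0)*0+1.812
lb=np.array([.4112,.1541])+.08*np.array([np.sin(y),-np.cos(y)]);print("lid bore by grasp",lb.round(4),"toolyaw-90",np.degrees(y)-90)
E
python3 meas.py; sed -i 's/x/x/' /dev/null
```

```text
[-1.11236589e-01  4.51764257e+02] [-1.31564088e-01  4.54470073e+02] [-1.24266862e-01  4.24709677e+02]
upper ends [[0.5298 0.2791 0.08  ]
 [0.5351 0.2579 0.08  ]] lower [[0.5435 0.2243 0.08  ]
 [0.5488 0.2025 0.08  ]]
bore [0.5393 0.2409 0.08  ] dist 0.056816678003496233 yaw 13.972285721120153
lidk [[0.4849 0.1867 0.1612]
 [0.4918 0.1582 0.1612]] len 0.029341118292071575 yaw 13.540630064790234
lid corners [[0.3351 0.2168 0.1592]
 [0.4482 0.2443 0.1592]] 0.11638300861429571 13.65669834687005
lid bore by grasp [0.4889 0.1732] toolyaw-90 13.819952477705172sed: couldn't edit /dev/null: not a regular file
```

View pics/w3y.png

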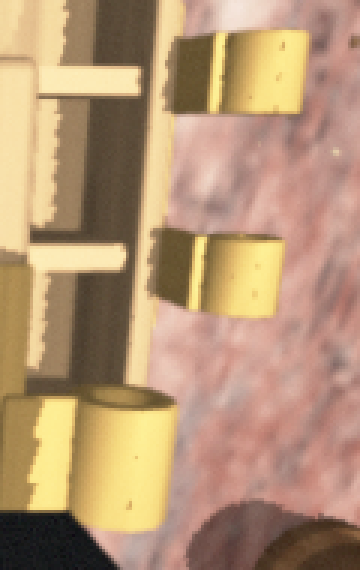

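```bash
python3 -m creep '0.4 0.47 0 0 0;0.8 0.95 0 0 0;0.8 0.95 0 0 0;0.5 0.6 0 0 0;0.22 0.3 0 0 0' && python3 -m creep '0 0 0.5 0 0;0 0 0.8 0 0;0 0 0.8 0 0;0 0 0.4 0 0;0 0 0 0 0' && python3 -m creep '0 0 0 0 0;0 0 0 0 0'
python3 - <<'E'
from h import *
import json
c=get_calibration("wrist");im=grab_frame("wrist");cv2.imwrite("pics/w4.png",im[:,:,::-1])
s=get_state();print(s["tcp_pos"],s["orientation"])
json.dump({k:np.array(v).tolist() for k,v in c.items()},open("w4.json","w"))
for n in("top","scene"):cv2.imwrite(f"pics/{n}4.png",grab_frame(n)[:,:,::-1])
cv2.imwrite("pics/w4z.png",cv2.resize(cv2.imread("pics/w4.png")[100:280,310:460],None,fx=3.3,fy=3.3,interpolation=cv2.INTER_NEAREST))
E
```

```text
t: 9.85
tcp_pos: [0.4634, 0.2239, 0.1749]
orientation: [-3.141, -0.0, 1.812]
contact_force: [0.3, 0.3, -2.2]
finger_gap: 0.0138
finger_force: 40.0
t: 10.35
tcp_pos: [0.4611, 0.2216, 0.1234]
orientation: [-3.138, 0.001, 1.811]
contact_force: [-0.7, -0.8, -3.9]
finger_gap: 0.014
finger_force: 40.0
t: 10.55
tcp_pos: [0.4632, 0.2225, 0.1266]
orientation: [3.14, -0.0, 1.811]
contact_force: [-0.3, -0.9, -2.4]
finger_gap: 0.0139
finger_force: 40.0
[0.46317408 0.22253599 0.12657747] [ 3.13949004e+00 -1.25208763e-04  1.81105536e+00]
```

View pics/w4z.png

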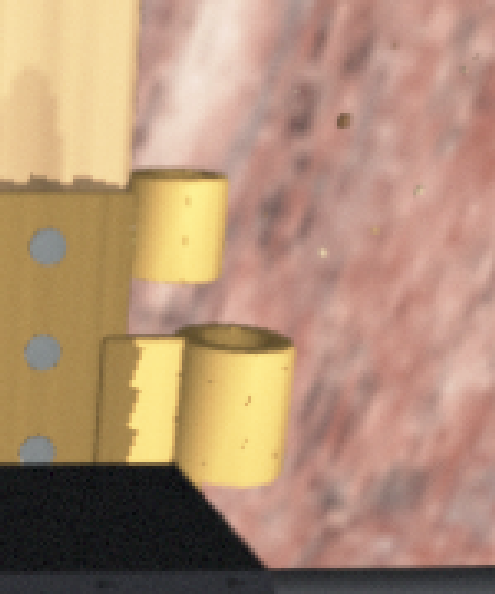

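The zoom (3.3x, offset 310,100) shows the left box knuckle with its right silhouette at (227,178)–(220,278) and the lid knuckle's at (294,347)–(282,480). The right box knuckle is hidden behind the gripper, so I'll use relative positions.

```bash
cat > rel.py <<'E'
from m import *
import json
def rel(tag,dz,zlid,ru,rk,xu,xk,off=28):
    c=json.load(open(tag+".json"));c["extrinsics"][2][3]+=dz
    im=cv2.cvtColor(cv2.imread(f"pics/{tag}.png"),cv2.COLOR_BGR2RGB)
    pu=line(im,range(int(ru[0])+3,int(ru[1])-3),*xu);pk=line(im,range(int(rk[0])+4,int(rk[1])-4),*xk);print(pu,pk)
    U=axis(c,pu,*ru,.08);K=axis(c,pk,*rk,zlid)
    for n,A in(("box",U),("lid",K)):
        d=A[0]-A[1];print(n,A.mean(0).round(4),"len",np.linalg.norm(d).round(4),"yaw",np.degrees(np.arctan2(-d[0],d[1])).round(2))
    a=np.radians(13.9);ux=np.array([np.cos(a),np.sin(a)]);uy=np.array([-np.sin(a),np.cos(a)])
    D=U.mean(0)[:2]-off/1000*uy-K.mean(0)[:2];print("need box-x %.1f mm, box-y %.1f mm"%(D@ux*1e3,D@uy*1e3))
E
python3 - <<'E'
from rel import *
rel("w4",.1251-.1266,.112,(153.9,184.2),(205.2,245.5),(355,400),(375,420))
rel("w3",0.1751-.1747,.162,(80,107.6),(205.7,244.3),(425,455),(380,415))
c=json.load(open("w3.json"));
E
python3 -c "
from h import *
import json
for t,p in(('w3',(.4112,.1541,.1747,-3.14005,0,1.81205)),('w4',(.46317,.22254,.12658,3.13949,0,1.81106)),):
    c=json.load(open(t+'.json'));E=np.array(c['extrinsics']);print((E[:3,3]-p[:3]).round(4))"
```

```text
[-9.23076923e-02  3.93047692e+02] [-1.13269795e-01  4.21991569e+02]
box [0.5318 0.2676 0.08  ] len 0.0214 yaw 13.76
lid [0.5409 0.2393 0.112 ] len 0.0264 yaw 14.07
need box-x -2.0 mm, box-y 1.6 mm
[-1.15584416e-01  4.52154113e+02] [-1.18548387e-01  4.23441935e+02]
box [0.5327 0.2686 0.08  ] len 0.0219 yaw 13.82
lid [0.4883 0.1716 0.162 ] len 0.0252 yaw 13.87
need box-x 66.3 mm, box-y 55.5 mm
[-0.0163  0.0631  0.1723]
[-0.0166  0.0627  0.1725]
```

```bash
python3 -m creep '0.06 -0.07 0 0 0;0 0 0.3 0 0;0 0 0.3 0 0;0 0 0.2 0 0;0 0 0 0 0' && python3 -m creep '0 0 0 0 0;0 0 0 0 0'
python3 - <<'E'
from h import *
import json
c=get_calibration("wrist");im=grab_frame("wrist");cv2.imwrite("pics/w5.png",im[:,:,::-1])
s=get_state();print(s["tcp_pos"],s["orientation"])
json.dump({k:np.array(v).tolist() for k,v in c.items()},open("w5.json","w"))
cv2.imwrite("pics/w5z.png",cv2.resize(cv2.imread("pics/w5.png")[130:270,310:460],None,fx=4,fy=4,interpolation=cv2.INTER_NEAREST))
E
```

```text
t: 11.2
tcp_pos: [0.4601, 0.223, 0.1081]
orientation: [-3.139, 0.0, 1.811]
contact_force: [-0.1, -0.8, -3.6]
finger_gap: 0.0138
finger_force: 40.0
t: 11.4
tcp_pos: [0.4611, 0.2233, 0.1096]
orientation: [3.141, 0.0, 1.811]
contact_force: [0.0, 0.0, -3.6]
finger_gap: 0.0135
finger_force: 40.0
[0.46113741 0.22332071 0.10971245] [3.14101906e+00 2.44206553e-05 1.81119249e+00]
```

View pics/w5z.png

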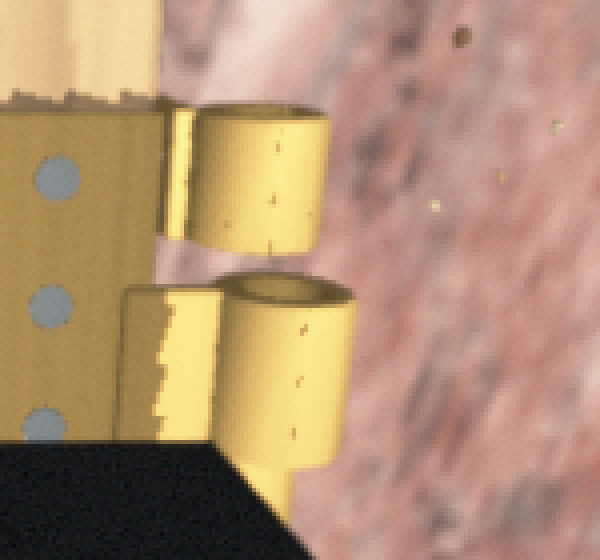

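The zoom (4x, offset 310,130) shows the lid knuckle entering just below the left box knuckle. Box silhouette ends are at (329,117)/(318,248) and lid ends at (356,303)/(340,460). A sliver of the right knuckle shows at (290,490). From here I work from numbers.

```bash
python3 - <<'E'
from rel import *
rel("w5",.1091-.1097,.096,(159.25,192),(205.75,245),(375,410),(382,420))
im=cv2.cvtColor(cv2.imread("pics/w5.png"),cv2.COLOR_BGR2RGB)
c=json.load(open("w5.json"));c["extrinsics"][2][3]-=.0006
p=line(im,range(249,259),370,400);A=axis(c,p,248,259,.08);print("lower box axis pts",A.round(4))
p=line(im,range(162,189),375,410);B=axis(c,p,159.25,192,.08);print(B.round(4))
d=B.mean(0)-A.mean(0);print("yaw across both",np.degrees(np.arctan2(-d[0],d[1])))
E
```

```text
[-9.34065934e-02  4.07068376e+02] [-1.22800587e-01  4.24068732e+02]
box [0.5323 0.2675 0.08  ] len 0.0216 yaw 14.32
lid [0.5386 0.2402 0.096 ] len 0.0257 yaw 13.55
need box-x 0.5 mm, box-y -0.0 mm
lower box axis pts [[0.5444 0.2181 0.08  ]
 [0.5468 0.2102 0.08  ]]
[[0.5297 0.278  0.08  ]
 [0.535  0.2571 0.08  ]]
yaw across both 13.920120118083618
```

```bash
python3 -m creep '0 0.02 0.2 0 0;0 0 0.2 0 0;0 0 0.2 0 0;0 0 0.2 0 0;0 0 0 0 0' && python3 -m creep '0 0 0 0 0;0 0 0 0 0;0 0 0 0 0'
python3 - <<'E'
from rel import *
c=get_calibration("wrist");s=get_state();im=grab_frame("wrist");cv2.imwrite("pics/w6.png",im[:,:,::-1])
json.dump({k:np.array(v).tolist() for k,v in c.items()},open("w6.json","w"))
print(s["tcp_pos"],s["orientation"],s["contact_force"],s["moment"])
h=cv2.cvtColor(im,cv2.COLOR_RGB2HSV)
for x in (388,391,394,397,399): print(x,"".join("#" if 17<=h[r,x,0]<=32 and h[r,x,1]>100 else "." for r in range(150,262)))
for x in (388,394): print([(r,int(h[r,x,2])) for r in range(190,216,1)])
E
```

```text
t: 11.95
tcp_pos: [0.4607, 0.2231, 0.0924]
orientation: [-3.14, 0.0, 1.811]
contact_force: [0.1, -0.9, -4.4]
finger_gap: 0.0137
finger_force: 40.0
t: 12.25
tcp_pos: [0.4615, 0.2234, 0.0937]
orientation: [3.141, 0.0, 1.811]
contact_force: [-0.0, 0.7, -3.4]
finger_gap: 0.0137
finger_force: 40.0
[0.46150455 0.22340912 0.09374276] [3.14100062e+00 4.98035664e-05 1.81124500e+00] [-0.02076098  0.65270846 -3.35917969] [ 0.00625228 -0.08015783 -0.00415056]
388 ..........######################################################################################################
391 ..........######################################################################################...#############
394 ...........#######################################..##########################################..................
397 ...........######################################.....##################........................................
399 ............####################################................................................................
[(190, 251), (191, 251), (192, 251), (193, 251), (194, 251), (195, 251), (196, 251), (197, 249), (198, 249), (199, 245), (200, 183), (201, 132), (202, 122), (203, 120), (204, 111), (205, 114), (206, 155), (207, 247), (208, 252), (209, 252), (210, 252), (211, 252), (212, 252), (213, 252), (214, 252), (215, 252)]
[(190, 248), (191, 248), (192, 248), (193, 248), (194, 248), (195, 247), (196, 246), (197, 246), (198, 247), (199, 242), (200, 194), (201, 130), (202, 107), (203, 101), (204, 105), (205, 128), (206, 209), (207, 245), (208, 249), (209, 250), (210, 249), (211, 249), (212, 249), (213, 248), (214, 248), (215, 248)]
```

```bash
python3 - <<'E'
from rel import *
rel("w6",.0931-.0937,.08,(163,198.3),(205.75,245),(385,420),(382,420))
im=cv2.cvtColor(cv2.imread("pics/w6.png"),cv2.COLOR_BGR2RGB)
c=json.load(open("w6.json"));c["extrinsics"][2][3]-=.0006
p=line(im,range(251,261),378,410);A=axis(c,p,249.5,261,.08);print("lower box axis pts",A.round(4))
pu=line(im,range(166,195),385,420);U=axis(c,pu,163,198.3,.08)
pk=line(im,range(209,241),382,420);K=axis(c,pk,205.75,245,.08)
d=U[0]-A[1];d/=np.linalg.norm(d);n=np.array([d[1],-d[0],0]);print("lid ends off the box line, mm",((K-A[1])@n*1e3).round(2),"box",((U-A[1])@n*1e3).round(2))
print("gaps mm",((U[1]-K[0])@d*1e3).round(2),((K[1]-A[0])@d*1e3).round(2))
# scene/top check for level: wrist view plate
E
```

```text
[-1.14778325e-01  4.22022167e+02] [-1.27932551e-01  4.25345858e+02]
box [0.5322 0.2678 0.08  ] len 0.0215 yaw 13.6
lid [0.5392 0.2404 0.08  ] len 0.0257 yaw 13.28
need box-x -0.2 mm, box-y 0.2 mm
lower box axis pts [[0.5428 0.2238 0.08  ]
 [0.5453 0.2163 0.08  ]]
lid ends off the box line, mm [ 0.14 -0.26] box [ 0.   -0.22]
gaps mm 4.63 4.12
```

```bash
python3 -m creep '0 0 0 0 0;0 0 0 0 0;0 0 0 0 0' && python3 -c "
from bench import *
print(job_done())"
```

```text
t: 12.6
tcp_pos: [0.4613, 0.2234, 0.0935]
orientation: [3.141, 0.0, 1.811]
contact_force: [-0.2, 0.4, -3.3]
finger_gap: 0.0138
finger_force: 40.0
the job is handed in; nothing more can be done
None
```

I handed the job in at 12.6 s with the lid held over the tea box: the wrist camera puts its knuckle within about 0.3 mm of the box's hole line, sideways, with about 4 mm free at each end. The wrist force is the same as in free air, so nothing is touching. Height (good to about 2 mm) and level come from the arm's movement, not a separate check, and I took no final picture of the bystanders.

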